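# Spring open the wide die case

## Robot

A 6-joint arm with a two-finger parallel gripper is mounted at the origin on a cart in front of the work surface, level with it; the furniture and walls round the work are solid. World frame = base frame: x ahead of the robot, y to its left, z up, the work surface at z = 0. Lengths are in m, angles in rad, forces in N, time in s.
With the tool pointing down it reaches from about 0.25 to 0.775 m from the base axis. Payload 4 kg.
Tool frame: the origin (TCP) lies on the centre line of the jaws, within the pads' length; the fingertips stand 8 mm ahead of it and the grasp point (between the pads) lies 11 mm behind it; y points along the fingers, x is the direction in which the jaws open and shut, and the axes are right-handed (so a half turn about y gives the same grasp; the last joint's range is limited). The gripper opens to 94 mm and grips with 3 to 60 N. Pads are 16 mm wide; open, the fingers measure 119 mm over their backs; the gripper's body (75 mm by 177 mm) begins 78 mm behind the grasp point.
Start: joints at [1.202, 0.087, 1.371, -0, 1.684, -0.103], TCP at [0.144, 0.531, 0.174] pointing down, gripper open.
Joint ranges: [-3.1, 3.1], [-0.76, 2.03], [0.27, 2.55], [-1.08, 4.22], [0.17, 2.65], [-2.57, 2.57]. Speed limits (rad/s): [2.79, 2.79, 3.14, 3.14, 3.14, 3.14].

## Interface

Orientations are given as [roll, pitch, yaw] about the fixed x, y, z axes, in that order (R = Rz(yaw) Ry(pitch) Rx(roll)).
In Python, from bench import robot gives the robot as it stands.
- The arm moves only by the tool step_arm, never from a script. Its argument "commands" is a list of rows, each an object with "xyz": the shift along the world's x, y, z in m, a list of three; "twist": the turn, a rotation vector about the world's x, y, z in degrees, a list of three. In form: [{"xyz": [tx, ty, tz], "twist": [ax, ay, az]}, ...]. A call has 1 to 12 rows; each row is the pose to reach, as a shift and turn from the pose commanded when the call began; what a row does not reach only later rows make up. A row lasts 1/12 s, in which the tool goes at most 41.7 mm and 7.16 degrees, less where a joint would pass 70% of its speed; a pose out of reach is approached as far as the arm can. A call with a gripper value outside its range is refused whole. "fingers" is the closure in counts, from 0 (fully open) to 255 (shut), set as the call begins (left out, the last holds). The fingers move at their own pace and stop on an object; the grip force is fixed at half the most. Time passes only in rows, so rows that repeat a pose let the fingers close. It gives the time, the measured TCP pose, the force and the opening at its end, in the units of the state.
- robot.get_obs(): the state, without advancing time (a new reading comes with each control period).
- robot.snapshot(name): name is "scene" or "top"; returns (picture, depth): 420x560x3 uint8, red, green, blue; 420x560 float32, m along the optical axis (not along the pixel's ray), 0 where there is no reading.
- robot.camera_info(name): a dict with "fx", "fy", "cx", "cy" (pixels), "R" (3x3) and "t" (3): a world point X has camera coordinates R X + t. Camera axes: x right, y down, z forward; pixel columns grow to the right and rows downward; lengths in m; the calibration is good to about 2 mm. A picture is of the moment at which its call begins. camera_info takes no time and is no camera call.
- robot.close_job(): hands the job in, once; it reports no verdict.
The state is a dict: "time": time; "joint_positions": joint angles; "qvel": joint speeds; "joint_torque": joint torques, N m; "tool_pos": TCP position; "ee_rot": TCP orientation; "wrist_force": force on the tool from outside, world axes, zero at the start; "wrist_torque": the same for the moment, N m; "width": finger opening in m.
Only numpy, scipy, OpenCV 4.12 (cv2) and the standard library are available. Lean on these libraries where they do the work, as an engineer would, in place of code of your own. Each camera call takes 0.05 s, during which the arm holds its last target.

## Task

Two die cases with spring-loaded lids stand on the table: open the wider one. With shut fingertips press down the release tab at its front so that the lid springs up part way, then gently push the lid up and all the way back until it rests fully open, and move clear. Only press and push, never grip: do not lift, tip or shove the cases out of place, leave the narrower case shut, and do not disturb the small things lying about.

Things in the scene. Friction and masses are not known exactly. Their poses are not given: they have to be found in the camera images.
- wide_case: the wider of the two hinged die cases: grey painted case 160 mm wide (its own y), 110 mm deep (its x from -55 to 55 mm), rim 64 mm above the table, shut lid top 70 mm; a 6 mm thick foot plate runs 50 mm further out in front (to x = -105 mm). Loose on the table, about 0.9 kg. Origin at the centre of the case's underside on the table; -x is the front, towards the robot, where the tab is; z up.
- wide_paddle (a point): the point to press on the wider case's release tab: on the top face of its dark steel paddle (36 mm long in x, 34 mm wide), 38 mm above the table when at rest, 33 mm in front of the case's front wall. A dark upright arm with the hook over the lid's front edge stands 27 mm behind this point (towards the lid), 74 mm tall.
- wide_tab (a joint): release tab of the wider case, rad: 0 at rest, grows as the paddle is pressed down; pressed 0.3 rad at most, spring-loaded; pressed with a tip some 20 mm wide, the paddle takes about 2 to 3 N at first and 5 N at its stop, which comes after 5 to 8 mm; the latch lets go at about 0.12 to 0.17 rad (half way); it springs back when let go.
- wide_edge (a point): middle of the lower front edge of the wider case's lid, 110 mm from the hinge line; 64 mm above the table when shut; moves with the lid. The lid is a flat plate 6 mm thick, as wide as the case.
- wide_hinge (a point): middle of the wider case's hinge line, at the case's own x = +55 mm, 64 mm above the table; the lid turns about the case's y axis here and its front edge goes up and back (towards the case's +x).
- wide_lid_plate: the flat lid plate of the wider case, 160 mm wide, 110 mm deep, 6 mm thick; origin on the hinge line, x along the plate (front edge at -110 mm), z out of its upper face. Lifting it along its arc takes under 2 N; it is not to be gripped or pushed with over 20 N.
- wide_lid (a joint): lid of the wider case, rad: 0 shut and latched; about 0.7 once the tab has been pressed, when a sprung pin under the lid lifts it (front edge then about 135 mm above the table); 1.57 upright; 1.92 fully open against its stop (pushing on against the stop tips the case). Light hinge: below about 1.5 the 0.12 kg lid falls back onto the pin, past about 1.65 it falls open and stays there.
- slim_case: the narrower of the two hinged die cases: grey painted case 90 mm wide (its own y), 110 mm deep (its x from -55 to 55 mm), rim 64 mm above the table, shut lid top 70 mm; a 6 mm thick foot plate runs 50 mm further out in front (to x = -105 mm). Loose on the table, about 0.9 kg. Origin at the centre of the case's underside on the table; -x is the front, towards the robot, where the tab is; z up.
- slim_paddle (a point): the point to press on the narrower case's release tab: on the top face of its dark steel paddle (36 mm long in x, 34 mm wide), 38 mm above the table when at rest, 33 mm in front of the case's front wall. A dark upright arm with the hook over the lid's front edge stands 27 mm behind this point (towards the lid), 74 mm tall.
- slim_tab (a joint): release tab of the narrower case, rad: 0 at rest, grows as the paddle is pressed down; pressed 0.3 rad at most, spring-loaded; pressed with a tip some 20 mm wide, the paddle takes about 2 to 3 N at first and 5 N at its stop, which comes after 5 to 8 mm; the latch lets go at about 0.12 to 0.17 rad (half way); it springs back when let go.
- slim_edge (a point): middle of the lower front edge of the narrower case's lid, 110 mm from the hinge line; 64 mm above the table when shut; moves with the lid. The lid is a flat plate 6 mm thick, as wide as the case.
- slim_hinge (a point): middle of the narrower case's hinge line, at the case's own x = +55 mm, 64 mm above the table; the lid turns about the case's y axis here and its front edge goes up and back (towards the case's +x).
- slim_lid_plate: the flat lid plate of the narrower case, 90 mm wide, 110 mm deep, 6 mm thick; origin on the hinge line, x along the plate (front edge at -110 mm), z out of its upper face. Lifting it along its arc takes under 2 N; it is not to be gripped or pushed with over 20 N.
- slim_lid (a joint): lid of the narrower case, rad: 0 shut and latched; about 0.7 once the tab has been pressed, when a sprung pin under the lid lifts it (front edge then about 135 mm above the table); 1.57 upright; 1.92 fully open against its stop (pushing on against the stop tips the case). Light hinge: below about 1.5 the 0.12 kg lid falls back onto the pin, past about 1.65 it falls open and stays there.
- blade_case: small black blade case, 21x49x30 mm, loose; origin at the centre of its underside. Leave alone.
- pin_tin: round silver-grey tin, 60 mm across, 32 mm high, loose; origin at the centre of its underside. Leave alone.
- hex_key: black bent hexagon key, 28x92x5 mm, lying loose; origin at the centre of its underside. Leave alone.
Things that resemble listed ones, but are neither listed nor needed, are in the scene too. What is shaped like the slim_case but green or yellow is not meant.

How it is judged:
By the outcome, as a careful person would: the job done as asked, in the order asked, and still so for the second after the job is handed in, with the robot touching nothing.
It also fails if it takes over 38 s, if anything falls off the work surface, if the arm or the gripper's body presses on something with over 40 N, if the wrist force passes 120 N, or if a joint passes its speed limit or range.

## Working session

There is one attempt and no reset: what is moved stays moved. The work goes in short steps, Python scripts to look and compute and a tool call to move; the robot and the scene stay as the last step left them, time stands still between calls to the robot, and variables do not carry over. Pictures are saved under pics/ and viewed, and the job is handed in when it is done.

Besides the shell and the picture viewer there is one more tool, called after "Request:" by a JSON object that holds its "op" and its "data", one argument or row to a line. step_arm: Moves the arm, as the interface text tells. Its arguments: {"type":"object","properties":{"commands":{"type":"array"},"fingers":{"type":"number"}},"required":["commands"]}

```bash
mkdir -p pics; ls
python3 - <<'E'
from bench import robot
import cv2,numpy as np
for n in ("scene","top"):
    im,d=robot.snapshot(n)
    cv2.imwrite(f"pics/{n}0.png",im[:,:,::-1]); np.save(f"{n}0.npy",d); np.save(f"{n}0rgb.npy",im)
    c=robot.camera_info(n); print(n,{k:np.round(v,4).tolist() for k,v in c.items()})
o=robot.get_obs(); print(o)
E
```

```text
pics
scene {'fx': 417.6646, 'fy': 417.6646, 'cx': 280.2854, 'cy': 206.5963, 'R': [[0.8232, -0.5677, 0.012], [-0.3432, -0.5143, -0.7859], [0.4523, 0.6428, -0.6182]], 't': [-0.3313, 0.3435, 0.7636]}
top {'fx': 535.8348, 'fy': 535.8348, 'cx': 276.69, 'cy': 210.829, 'R': [[-0.09, -0.9959, -0.004], [-0.9752, 0.0889, -0.2028], [0.2024, -0.0143, -0.9792]], 't': [0.201, 0.5445, 1.6623]}
{'time': 0.1, 'joint_positions': array([ 1.20189580e+00,  8.78863784e-02,  1.37207459e+00,  4.31087293e-06,
        1.68357381e+00, -1.03089630e-01]), 'qvel': array([-1.36273581e-03, -3.83895079e-03, -3.48947755e-03,  1.62058918e-05,
        1.97362626e-03,  1.63056803e-03]), 'joint_torque': array([ 1.90663610e-03, -3.41251945e+01, -3.03302193e+01,  7.20031606e-02,
        3.04565567e-02, -8.82922177e-05]), 'tool_pos': array([0.14428292, 0.53018042, 0.17273285]), 'ee_rot': array([-1.57059221,  0.00193138,  1.30498611]), 'wrist_force': array([-0.98065164,  0.88787272,  0.51246389]), 'wrist_torque': array([-0.01813563,  0.02930911, -0.02021346]), 'width': 0.09417634364045917}
```

View pics/scene0.png

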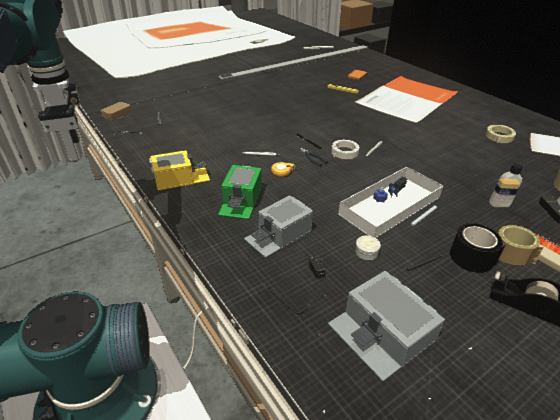

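View pics/top0.png

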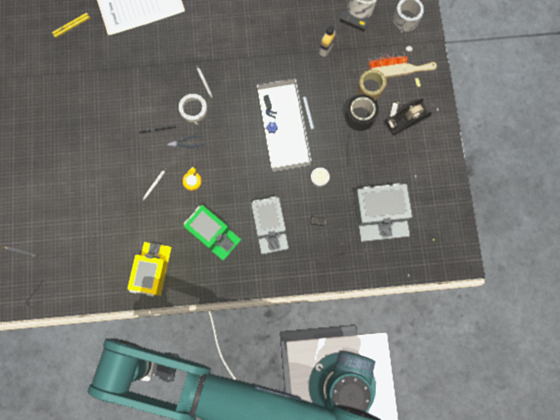

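The wide case is at top (385,212) with its tab on the lower side at about (384,225). The slim case is at (270,225), and the arm is off to the left. Next I'll measure the wide case from depth.

```bash
cat > h.py <<'E'
import numpy as np,cv2
from bench import robot
def pts(n,d):
    c=robot.camera_info(n); v,u=np.mgrid[:d.shape[0],:d.shape[1]]
    P=np.stack([(u-c['cx'])/c['fx']*d,(v-c['cy'])/c['fy']*d,d],-1)
    W=(P-np.array(c['t']))@np.array(c['R']); W[d<=0]=np.nan; return W
def ray(n,u,v,z):
    c=robot.camera_info(n);R=np.array(c['R']);o=-R.T@np.array(c['t'])
    r=R.T@np.array([(u-c['cx'])/c['fx'],(v-c['cy'])/c['fy'],1]);return o+r*(z-o[2])/r[2]
def proj(n,X):
    c=robot.camera_info(n);p=np.array(c['R'])@X+c['t'];return c['fx']*p[0]/p[2]+c['cx'],c['fy']*p[1]/p[2]+c['cy']
E
python3 - <<'E'
from h import *
for n,box in (("top",(340,170,430,260)),("scene",(320,260,450,385))):
    d=np.load(n+"0.npy");im=np.load(n+"0rgb.npy");W=pts(n,d)
    m=np.zeros(d.shape,bool);m[box[1]:box[3],box[0]:box[2]]=1
    for lo,hi in((.003,.012),(.03,.045),(.06,.0735)):
        s=(m&(W[...,2]>lo)&(W[...,2]<hi)).astype(np.uint8)
        k,lab,st,_=cv2.connectedComponentsWithStats(s)
        i=1+np.argmax(st[1:,4]);q=W[lab==i]
        r=cv2.minAreaRect(q[:,:2].astype(np.float32)*1000)
        print(n,lo,hi,len(q),np.median(q[:,2]).round(4),r)
    x0,y0,x1,y1=box
    cv2.imwrite(f"pics/{n}crop.png",cv2.resize(im[y0:y1,x0:x1,::-1],None,fx=4.5,fy=4.5,interpolation=cv2.INTER_CUBIC))
    # dark paddle
E
```

```text
top 0.003 0.012 261 0.0066 ((469.4212341308594, -154.06443786621094), (58.51070022583008, 107.691162109375), 1.2377525568008423)
top 0.03 0.045 131 0.038 ((476.0388488769531, -187.2730255126953), (50.149574279785156, 45.84595489501953), 2.80580472946167)
top 0.06 0.0735 1190 0.0697 ((553.2861328125, -191.36297607421875), (122.1651840209961, 161.2901611328125), 0.9755446910858154)
scene 0.003 0.012 1603 0.0058 ((471.65374755859375, -194.75030517578125), (56.12482452392578, 160.58184814453125), 2.3193442821502686)
scene 0.03 0.045 749 0.0379 ((512.9197387695312, -220.36788940429688), (93.53702545166016, 192.46559143066406), 35.451324462890625)
scene 0.06 0.0735 3677 0.0705 ((549.34521484375, -193.05966186523438), (125.23236846923828, 161.41873168945312), 0.3683302104473114)
```

Run:
```python
import cv2,numpy as np
a=cv2.imread('pics/topcrop.png');b=cv2.imread('pics/scenecrop.png');print(a.shape,b.shape)
```

```text
(405, 405, 3) (562, 585, 3)
```

View pics/topcrop.png

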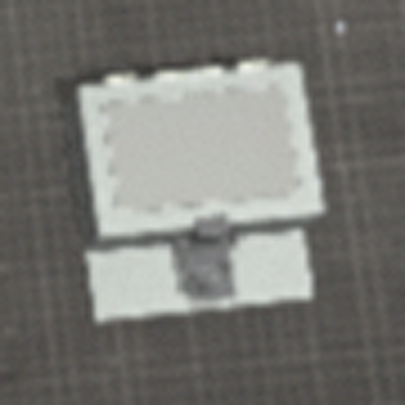

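View pics/scenecrop.png

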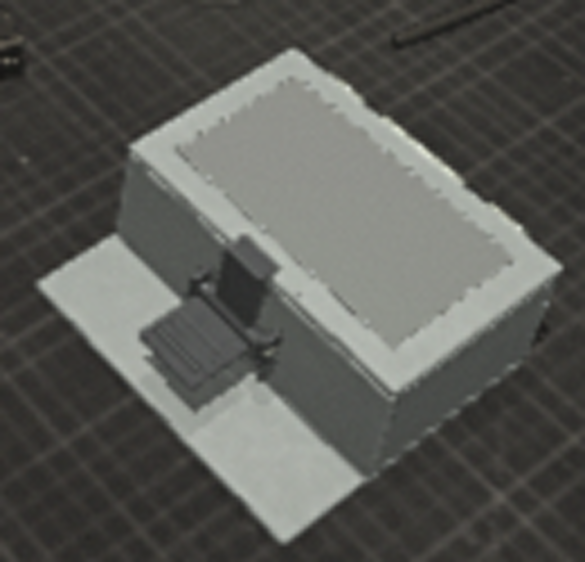

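Run:
```python
from h import *
S=lambda u,v:(320+u/4.5-.4,260+v/4.5-.4); T=lambda u,v:(340+u/4.5-.4,170+v/4.5-.4)
for n,f,L,z in (("scene",S,[(130,148),(293,48),(562,268),(393,395)],.07),("scene",S,[(38,284),(284,543)],.006),
 ("top",T,[(100,238),(80,88),(301,62),(325,212)],.07),("top",T,[(96,322),(313,297)],.006),
 ("scene",S,[(141,335),(205,294),(255,345),(193,392)],.038),("top",T,[(180,298),(233,297)],.038)):
    q=np.array([ray(n,*f(*p),z) for p in L]);print(n,z,q[:,:2].round(4).tolist(),'mean',q[:,:2].mean(0).round(4))
    for i in range(len(q)):
        e=q[i]-q[i-1];print('  ',np.linalg.norm(e).round(4),np.degrees(np.arctan2(e[1],e[0])).round(2))
```

```text
scene 0.07 [[0.4938, -0.1161], [0.6024, -0.1137], [0.605, -0.2721], [0.4958, -0.2738]] mean [ 0.5493 -0.1939]
   0.1576 90.74
   0.1086 1.27
   0.1584 -89.04
   0.1092 -179.13
scene 0.006 [[0.4448, -0.117], [0.447, -0.2747]] mean [ 0.4459 -0.1958]
   0.1577 90.8
   0.1577 -89.2
top 0.07 [[0.4956, -0.1137], [0.6048, -0.1128], [0.6094, -0.2721], [0.4997, -0.2737]] mean [ 0.5524 -0.1931]
   0.1601 91.48
   0.1092 0.48
   0.1594 -88.33
   0.1097 -179.13
top 0.006 [[0.4452, -0.1144], [0.4492, -0.2734]] mean [ 0.4472 -0.1939]
   0.1591 91.42
   0.1591 -88.58
scene 0.038 [[0.4479, -0.1798], [0.4863, -0.1799], [0.4859, -0.2118], [0.4471, -0.2137]] mean [ 0.4668 -0.1963]
   0.0338 88.64
   0.0384 -0.15
   0.0318 -90.74
   0.0389 -177.19
top 0.038 [[0.4527, -0.1707], [0.45, -0.2084]] mean [ 0.4513 -0.1896]
   0.0378 85.89
   0.0378 -94.11
```

Measured: wide case origin ≈ (0.551, -0.1935) with yaw ≈ 1°, and the sizes match the ones given. The paddle point is ≈ (0.463, -0.195). I'll shut the fingers, travel over to it and turn the jaws along the case's y.

Request:
{"op": "step_arm", "data": {
  "commands": [
    {"xyz":[0.015,-0.036,0.005],"twist":[0,0,1]},
    {"xyz":[0.031,-0.072,0.01],"twist":[0,0,2]},
    {"xyz":[0.046,-0.108,0.01],"twist":[0,0,3]},
    {"xyz":[0.062,-0.144,0.01],"twist":[0,0,4]},
    {"xyz":[0.077,-0.18,0.01],"twist":[0,0,5]},
    {"xyz":[0.092,-0.216,0.01],"twist":[0,0,6]},
    {"xyz":[0.108,-0.252,0.01],"twist":[0,0,7]},
    {"xyz":[0.123,-0.288,0.01],"twist":[0,0,8]},
    {"xyz":[0.139,-0.324,0.01],"twist":[0,0,9]},
    {"xyz":[0.154,-0.36,0.01],"twist":[0,0,10]},
    {"xyz":[0.17,-0.396,0.01],"twist":[0,0,11]},
    {"xyz":[0.185,-0.432,0.01],"twist":[0,0,12]}
  ],
  "fingers": 255
}}

```text
time: 1.1
tool_pos: [0.3295, 0.0969, 0.1836]
ee_rot: [-1.571, -0.0, 1.516]
wrist_force: [0.4, 1.3, 0.0]
width: 0.0175
```

Request:
{"op": "step_arm", "data": {
  "commands": [
    {"xyz":[0.015,-0.036,0],"twist":[0,0,1]},
    {"xyz":[0.031,-0.072,0],"twist":[0,0,2]},
    {"xyz":[0.046,-0.108,0],"twist":[0,0,3]},
    {"xyz":[0.062,-0.144,0],"twist":[0,0,4]},
    {"xyz":[0.077,-0.18,0],"twist":[0,0,4]},
    {"xyz":[0.092,-0.216,0],"twist":[0,0,4]},
    {"xyz":[0.108,-0.252,0],"twist":[0,0,4]},
    {"xyz":[0.118,-0.276,0],"twist":[0,0,4]},
    {"xyz":[0.124,-0.29,0],"twist":[0,0,4]},
    {"xyz":[0.126,-0.293,0],"twist":[0,0,4]},
    {"xyz":[0.126,-0.293,0],"twist":[0,0,4]}
  ]
}}

```text
time: 2.02
tool_pos: [0.4553, -0.1941, 0.1832]
ee_rot: [-1.569, -0.002, 1.584]
wrist_force: [-0.4, 0.2, -0.5]
width: 0.0002
```

Run:
```python
from h import *
for n in ("scene","top"):
    im,d=robot.snapshot(n); cv2.imwrite(f"pics/{n}1.png",im[:,:,::-1]); np.save(n+"1.npy",d)
o=robot.get_obs();print(o)
```

```text
{'time': 2.1167, 'joint_positions': array([-5.16114595e-01, -3.84863345e-02,  1.47932472e+00,  6.86480715e-04,
        1.70147886e+00, -2.10151233e+00]), 'qvel': array([ 1.16110886e-02, -1.50088356e-02,  4.13625413e-03, -7.57226416e-05,
       -1.93366846e-03, -2.41963618e-03]), 'joint_torque': array([-4.96132839e-01, -2.79419589e+01, -3.02823508e+01, -8.19647242e-02,
        2.29119131e-02,  6.94236519e-06]), 'tool_pos': array([ 0.45517616, -0.1928975 ,  0.18385217]), 'ee_rot': array([-1.57051597e+00, -9.53796525e-04,  1.58548681e+00]), 'wrist_force': array([-0.34260892, -0.10019448, -0.61011613]), 'wrist_torque': array([ 0.02012702, -0.02309859, -0.01477609]), 'width': 0.0008910895480064644}
```

View pics/scene1.png

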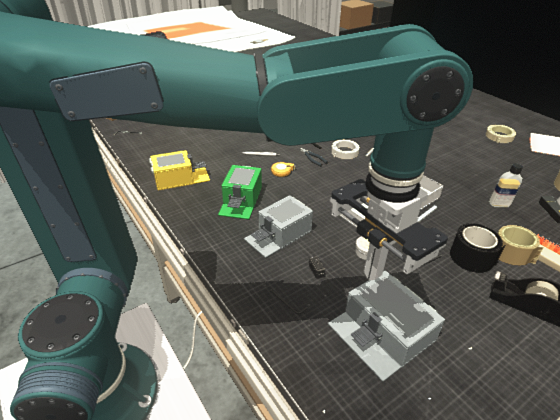

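View pics/top1.png

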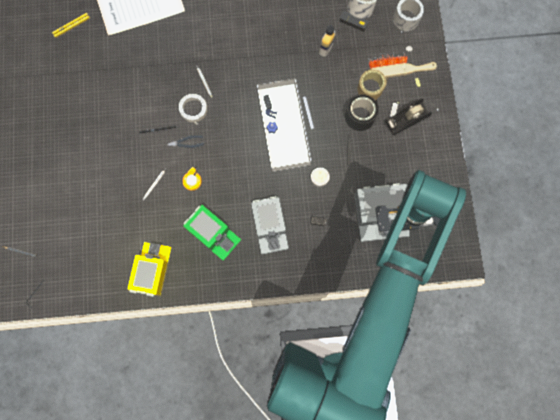

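The gripper is above the tab in the scene view at about (372,275). Its long side lies along y, so the body stays in front of the lid. Now I'll descend to about 8 mm above the paddle.

Request:
{"op": "step_arm", "data": {
  "commands": [
    {"xyz":[0.002,-0.001,-0.02],"twist":[0,0,0]},
    {"xyz":[0.004,-0.001,-0.05],"twist":[0,0,0]},
    {"xyz":[0.006,-0.001,-0.08],"twist":[0,0,0]},
    {"xyz":[0.006,-0.001,-0.105],"twist":[0,0,0]},
    {"xyz":[0.006,-0.001,-0.12],"twist":[0,0,0]},
    {"xyz":[0.006,-0.001,-0.128],"twist":[0,0,0]},
    {"xyz":[0.006,-0.001,-0.13],"twist":[0,0,0]},
    {"xyz":[0.006,-0.001,-0.13],"twist":[0,0,0]}
  ]
}}

```text
time: 2.78
tool_pos: [0.4616, -0.1945, 0.0543]
ee_rot: [-1.571, 0.0, 1.586]
wrist_force: [0.8, -0.2, -0.8]
width: 0.0006
```

Run:
```python
from h import *
for n in ("scene",):
    im,d=robot.snapshot(n); cv2.imwrite(f"pics/{n}2.png",cv2.resize(im[220:400,300:480,::-1],None,fx=3,fy=3)); np.save(n+"1.npy",d)
o=robot.get_obs();print(o['tool_pos'],o['wrist_force'])
```

```text
[ 0.46219347 -0.19501165  0.05518223] [ 0.40010408  0.6992124  -0.41615503]
```

View pics/scene2.png

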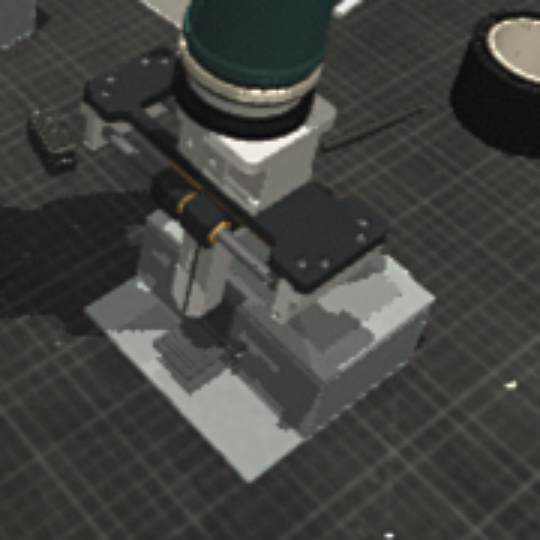

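Run:
```python
from h import *
for X in ([.462,-.195,.047],[.470,-.195,.047],[.454,-.195,.047],[.462,-.195,.038],[.463,-.195,.038],[.454,-.1825,.047],[.454,-.2075,.047],[.462,-.195,.144],[.49,-.195,.074]):
    u,v=proj("scene",np.array(X));print(X,((u-300+.3)*3).round(),((v-220+.3)*3).round())
d=np.load("scene1.npy");W=pts("scene",d)
for v in range(300,345,3):
  print(v,[tuple((W[v,u]*1000).round().astype(int)) for u in range(356,377,4)])
```

```text
[0.462, -0.195, 0.047] 187.0 341.0
[0.47, -0.195, 0.047] 196.0 335.0
[0.454, -0.195, 0.047] 178.0 347.0
[0.462, -0.195, 0.038] 185.0 349.0
[0.463, -0.195, 0.038] 186.0 348.0
[0.454, -0.1825, 0.047] 165.0 333.0
[0.454, -0.2075, 0.047] 191.0 361.0
[0.462, -0.195, 0.144] 208.0 245.0
[0.49, -0.195, 0.074] 224.0 295.0
300 [(np.int64(496), np.int64(-137), np.int64(66)), (np.int64(499), np.int64(-145), np.int64(71)), (np.int64(451), np.int64(-192), np.int64(152)), (np.int64(428), np.int64(-217), np.int64(193)), (np.int64(435), np.int64(-220), np.int64(192)), (np.int64(435), np.int64(-228), np.int64(200))]
303 [(np.int64(496), np.int64(-139), np.int64(58)), (np.int64(452), np.int64(-183), np.int64(134)), (np.int64(450), np.int64(-193), np.int64(146)), (np.int64(451), np.int64(-201), np.int64(153)), (np.int64(453), np.int64(-208), np.int64(159)), (np.int64(466), np.int64(-207), np.int64(149))]
306 [(np.int64(495), np.int64(-141), np.int64(52)), (np.int64(452), np.int64(-185), np.int64(127)), (np.int64(452), np.int64(-193), np.int64(136)), (np.int64(451), np.int64(-203), np.int64(147)), (np.in
[... 2844 characters left out ...]
73), np.int64(-202), np.int64(38)), (np.int64(478), np.int64(-207), np.int64(40)), (np.int64(487), np.int64(-210), np.int64(36))]
339 [(np.int64(449), np.int64(-193), np.int64(37)), (np.int64(455), np.int64(-198), np.int64(37)), (np.int64(462), np.int64(-202), np.int64(37)), (np.int64(469), np.int64(-206), np.int64(36)), (np.int64(476), np.int64(-211), np.int64(36)), (np.int64(497), np.int64(-206), np.int64(12))]
342 [(np.int64(461), np.int64(-186), np.int64(8)), (np.int64(451), np.int64(-203), np.int64(37)), (np.int64(455), np.int64(-209), np.int64(41)), (np.int64(464), np.int64(-211), np.int64(37)), (np.int64(487), np.int64(-205), np.int64(9)), (np.int64(497), np.int64(-207), np.int64(4))]
```

Depth shows the visible finger ending at z≈0.09, not at the stated 0.047. I'll descend slowly and watch the force to find out which is right.

Request:
{"op": "step_arm", "data": {
  "commands": [
    {"xyz":[0,0,-0.003],"twist":[0,0,0]},
    {"xyz":[0,0,-0.006],"twist":[0,0,0]},
    {"xyz":[0,0,-0.008],"twist":[0,0,0]},
    {"xyz":[0,0,-0.01],"twist":[0,0,0]},
    {"xyz":[0,0,-0.011],"twist":[0,0,0]},
    {"xyz":[0,0,-0.011],"twist":[0,0,0]}
  ]
}}

```text
time: 3.33
tool_pos: [0.4613, -0.1952, 0.0425]
ee_rot: [-1.57, -0.0, 1.584]
wrist_force: [0.2, 0.0, 0.4]
width: 0.0004
```

Run:
```python
from h import *
im,d=robot.snapshot("scene"); cv2.imwrite(f"pics/scene3.png",cv2.resize(im[220:400,300:480,::-1],None,fx=3,fy=3))
o=robot.get_obs();print(o['tool_pos'],o['wrist_force'])
W=pts("scene",d)
for u in (362,365,368):
  print(u,[tuple((W[v,u]*1000).round().astype(int).tolist()) for v in range(310,340,2)])
```

```text
[ 0.46137155 -0.19530272  0.04261501] [-0.90293776  0.22610472  0.15446305]
362 [(450, -193, 126), (452, -192, 117), (451, -193, 114), (452, -194, 107), (452, -194, 102), (452, -195, 97), (454, -195, 90), (450, -199, 91), (452, -199, 83), (451, -200, 79), (473, -185, 38), (469, -189, 39), (466, -192, 39), (463, -196, 38), (460, -199, 38)]
365 [(451, -199, 131), (452, -199, 125), (451, -200, 122), (451, -201, 117), (451, -202, 112), (451, -203, 107), (452, -203, 101), (451, -205, 97), (450, -206, 93), (451, -207, 86), (479, -188, 36), (473, -193, 40), (470, -196, 39), (468, -199, 39), (464, -203, 39)]
368 [(449, -206, 140), (451, -206, 133), (451, -206, 127), (451, -207, 123), (451, -209, 119), (452, -208, 111), (454, -209, 105), (456, -208, 96), (457, -208, 89), (487, -188, 36), (482, -192, 39), (480, -195, 37), (477, -198, 36), (473, -202, 38), (470, -205, 38)]
```

View pics/scene3.png

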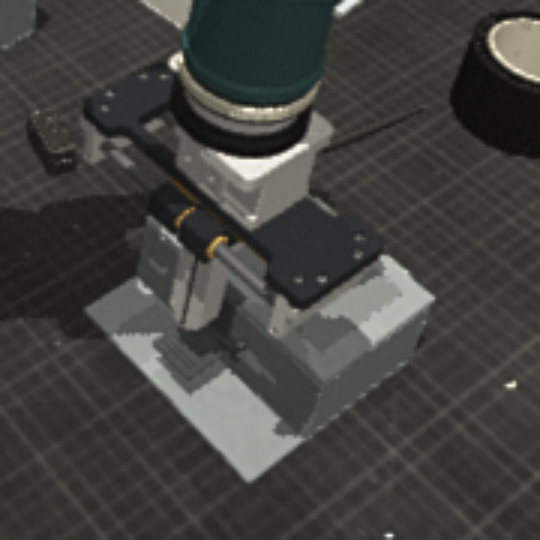

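No contact, although the nominal tip would already be below the paddle top. The camera puts the tip at z≈0.078, so the true fingertips sit about 36 mm higher than the stated geometry. I'll check the body clearances from the cloud before going on.

Run:
```python
from h import *
im,d=robot.snapshot("scene")
W=pts("scene",d); q=W[220:400,300:480].reshape(-1,3)
o=robot.get_obs();print(o['tool_pos'],o['wrist_force'],o['time'])
for lo in np.arange(.072,.24,.01):
    s=q[(q[:,2]>lo)&(q[:,2]<lo+.01)&(q[:,0]>.36)&(q[:,0]<.56)&(abs(q[:,1]+.195)<.12)]
    if len(s)>5: print(round(lo,3),len(s),'x',np.percentile(s[:,0],[1,25,75,99]).round(3),'y',np.percentile(s[:,1],[1,25,75,99]).round(3))
```

```text
[ 0.46144911 -0.19537422  0.04275963] [-0.78327392  0.22436776 -0.827798  ] 3.4333
0.072 163 x [0.451 0.496 0.53  0.558] y [-0.267 -0.249 -0.195 -0.173]
0.082 54 x [0.45  0.451 0.453 0.468] y [-0.209 -0.208 -0.193 -0.184]
0.092 54 x [0.45  0.451 0.459 0.469] y [-0.21  -0.208 -0.194 -0.185]
0.102 59 x [0.45  0.451 0.455 0.469] y [-0.209 -0.208 -0.193 -0.184]
0.112 61 x [0.45  0.451 0.457 0.468] y [-0.209 -0.208 -0.193 -0.184]
0.122 62 x [0.45  0.451 0.457 0.468] y [-0.209 -0.208 -0.194 -0.185]
0.132 50 x [0.45  0.451 0.453 0.465] y [-0.209 -0.208 -0.193 -0.184]
0.142 15 x [0.451 0.452 0.456 0.461] y [-0.209 -0.209 -0.208 -0.205]
0.162 9 x [0.435 0.455 0.463 0.471] y [-0.276 -0.276 -0.219 -0.13 ]
0.172 189 x [0.426 0.428 0.457 0.491] y [-0.277 -0.276 -0.124 -0.118]
0.182 421 x [0.425 0.428 0.436 0.482] y [-0.277 -0.236 -0.15  -0.119]
0.192 329 x [0.425 0.428 0.44  0.486] y [-0.283 -0.219 -0.186 -0.114]
0.202 378 x [0.425 0.43  0.439 0.487] y [-0.285 -0.273 -0.147 -0.114]
0.212 1534 x [0.427 0.439 0.47  0.493] y [-0.284 -0.267 -0.138 -0.109]
0.222 195 x [0.436 0.438 0.446 0.48 ] y [-0.237 -0.236 -0.204 -0.181]
0.232 122 x [0.436 0.438 0.46  0.479] y [-0.237 -0.236 -0.204 -0.18 ]
```

The whole gripper is consistently about 35 mm higher than the stated TCP: the body bottom is ~0.165 and the tip ~0.078. x and y agree. From here I'll use tip z = TCP z + 0.036 and confirm it by contact force.

Request:
{"op": "step_arm", "data": {
  "commands": [
    {"xyz":[0,0,-0.01],"twist":[0,0,0]},
    {"xyz":[0,0,-0.02],"twist":[0,0,0]},
    {"xyz":[0,0,-0.028],"twist":[0,0,0]},
    {"xyz":[0,0,-0.032],"twist":[0,0,0]},
    {"xyz":[0,0,-0.034],"twist":[0,0,0]},
    {"xyz":[0,0,-0.034],"twist":[0,0,0]}
  ]
}}

```text
time: 3.93
tool_pos: [0.4609, -0.1949, 0.0078]
ee_rot: [-1.569, -0.001, 1.584]
wrist_force: [0.5, 0.2, 0.4]
width: 0.0006
```

Run:
```python
from h import *
im,d=robot.snapshot("scene"); cv2.imwrite(f"pics/scene4.png",cv2.resize(im[220:400,300:480,::-1],None,fx=3,fy=3))
o=robot.get_obs();print(o['tool_pos'],o['wrist_force'])
W=pts("scene",d)
for u in (358,362,365,368):
  print(u,[tuple((W[v,u]*1000).round().astype(int).tolist()) for v in range(320,346,2)])
```

```text
[ 0.46129742 -0.19519111  0.00841566] [0.15814181 0.63000401 0.34916086]
358 [(451, -187, 89), (450, -189, 86), (451, -189, 78), (451, -190, 74), (451, -191, 68), (450, -193, 65), (451, -193, 58), (452, -193, 50), (452, -194, 45), (452, -196, 41), (451, -197, 36), (448, -201, 37), (462, -191, 5)]
362 [(452, -196, 98), (450, -198, 95), (451, -198, 88), (450, -200, 85), (451, -200, 79), (451, -201, 74), (452, -202, 67), (451, -203, 63), (451, -204, 58), (451, -206, 54), (451, -206, 47), (454, -205, 37), (450, -209, 39)]
365 [(430, -218, 139), (452, -203, 100), (451, -205, 96), (451, -206, 92), (449, -209, 90), (452, -207, 79), (452, -208, 76), (453, -208, 68), (455, -208, 60), (457, -208, 51), (463, -205, 36), (459, -209, 38), (457, -211, 35)]
368 [(453, -208, 110), (454, -208, 104), (457, -207, 95), (457, -208, 90), (458, -209, 83), (459, -208, 75), (462, -208, 67), (464, -207, 58), (464, -208, 52), (468, -206, 40), (466, -209, 39), (464, -211, 36), (479, -202, 5)]
```

View pics/scene4.png

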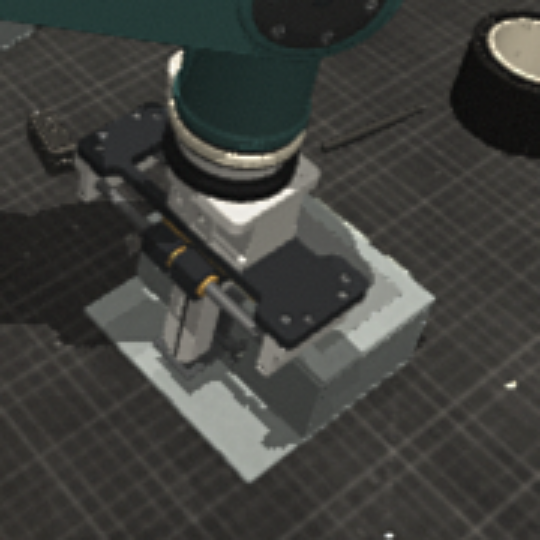

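The tip is now just above the paddle, ~0.043 m at crop (190,355), with the upright clear behind it. Pressing slowly.

Request:
{"op": "step_arm", "data": {
  "commands": [
    {"xyz":[0,0,-0.002],"twist":[0,0,0]},
    {"xyz":[0,0,-0.004],"twist":[0,0,0]},
    {"xyz":[0,0,-0.005],"twist":[0,0,0]},
    {"xyz":[0,0,-0.006],"twist":[0,0,0]},
    {"xyz":[0,0,-0.007],"twist":[0,0,0]},
    {"xyz":[0,0,-0.008],"twist":[0,0,0]},
    {"xyz":[0,0,-0.008],"twist":[0,0,0]}
  ]
}}

```text
time: 4.57
tool_pos: [0.4621, -0.1957, 0.0012]
ee_rot: [-1.572, 0.001, 1.584]
wrist_force: [1.9, 0.4, 3.3]
width: 0.0002
```

Contact (3.3 N) where the camera predicted it. A bit further.

Request:
{"op": "step_arm", "data": {
  "commands": [
    {"xyz":[0,0,-0.001],"twist":[0,0,0]},
    {"xyz":[0,0,-0.002],"twist":[0,0,0]},
    {"xyz":[0,0,-0.003],"twist":[0,0,0]},
    {"xyz":[0,0,-0.003],"twist":[0,0,0]}
  ]
}}

```text
time: 4.9
tool_pos: [0.4625, -0.1957, -0.0004]
ee_rot: [-1.573, 0.001, 1.584]
wrist_force: [-0.4, 0.5, 9.6]
width: 0.0003
```

Run:
```python
from h import *
im,d=robot.snapshot("scene"); cv2.imwrite(f"pics/scene5.png",cv2.resize(im[220:400,300:480,::-1],None,fx=3,fy=3))
o=robot.get_obs();print(o['tool_pos'],o['wrist_force'])
```

```text
[ 4.62514221e-01 -1.95704742e-01 -4.17225347e-04] [-1.02629156  0.4283711   9.32364489]
```

View pics/scene5.png

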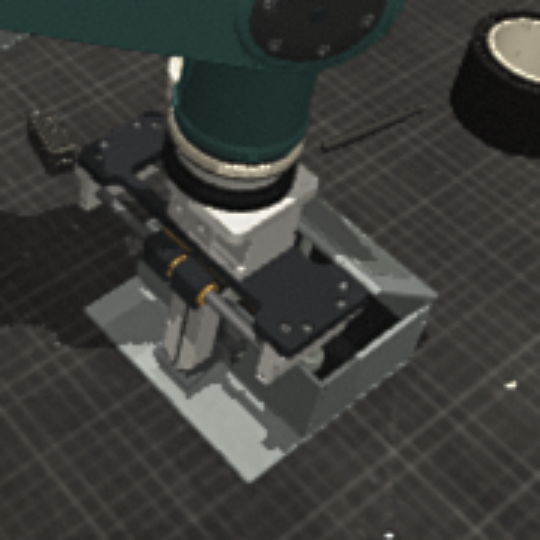

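The lid has sprung up: the case interior shows at crop (340,340) and the raised lid stands behind. The paddle is at its stop with 9 N. I'll lift off, back up slightly and look.

Request:
{"op": "step_arm", "data": {
  "commands": [
    {"xyz":[0,0,0.006],"twist":[0,0,0]},
    {"xyz":[-0.003,0,0.016],"twist":[0,0,0]},
    {"xyz":[-0.01,0,0.03],"twist":[0,0,0]},
    {"xyz":[-0.016,0,0.046],"twist":[0,0,0]},
    {"xyz":[-0.02,0,0.062],"twist":[0,0,0]},
    {"xyz":[-0.02,0,0.074],"twist":[0,0,0]},
    {"xyz":[-0.02,0,0.08],"twist":[0,0,0]},
    {"xyz":[-0.02,0,0.08],"twist":[0,0,0]}
  ]
}}

```text
time: 5.62
tool_pos: [0.4423, -0.1957, 0.0793]
ee_rot: [-1.573, 0.001, 1.584]
wrist_force: [-0.0, 0.1, -1.0]
width: 0.0004
```

Run:
```python
from h import *
for n,(y0,y1,x0,x1) in (("scene",(220,400,300,480)),("top",(150,300,320,470))):
    im,d=robot.snapshot(n); cv2.imwrite(f"pics/{n}6.png",cv2.resize(im[y0:y1,x0:x1,::-1],None,fx=3,fy=3))
    np.save(n+"6.npy",d)
o=robot.get_obs();print(o['tool_pos'],o['wrist_force'])
W=pts("scene",np.load("scene6.npy"))
for u in (390,398,406,414,422,430):
  print(u,[tuple((W[v,u]*1000).round().astype(int).tolist()) for v in range(266,350,6)])
```

```text
[ 0.44126437 -0.19505289  0.0772315 ] [ 0.1810973  -0.33476817 -0.03295521]
390 [(436, -237, 287), (441, -237, 271), (444, -237, 255), (439, -243, 251), (430, -252, 251), (422, -259, 250), (413, -268, 251), (408, -274, 247), (409, -276, 234), (412, -276, 218), (520, -214, 47), (499, -230, 63), (497, -235, 52), (497, -239, 36)]
398 [(457, -237, 275), (461, -237, 259), (457, -242, 253), (450, -250, 250), (440, -259, 251), (432, -266, 251), (422, -275, 252), (415, -282, 251), (418, -283, 235), (555, -207, 32), (543, -217, 32), (533, -227, 32), (520, -238, 36), (497, -254, 55)]
406 [(715, -92, -1), (700, -106, -1), (685, -119, -1), (458, -258, 253), (451, -265, 251), (442, -273, 251), (432, -282, 252), (435, -283, 238), (579, -206, 34), (566, -217, 35), (557, -226, 32), (545, -237, 34), (528, -249, 43), (524, -255, 33)]
414 [(722, -109, 9), (716, -116, -2), (702, -130, -2), (471, -264, 250), (460, -273, 252), (451, -281, 252), (450, -284, 242), (602, -206, 37), (592, -216, 34), (581, -226, 33), (569, -236, 35), (558, -246, 34), (549, -254, 32), (519, -273, 61)]
422 [(749, -114, -2), (729, -130, 3), (716, -141, 0), (702, -154, -1), (471, -279, 251), (468, -284, 244), (575, -232, 102), (537, -255, 135), (602, -227, 40), (595, -235, 34), (584, -245, 33), (570, -255, 36), (541, -273, 62), (551, -273, 32)]
430 [(765, -125, -2), (750, -138, -3), (733, -151, -1), (717, -164, 0), (702, -176, 0), (687, -189, 1), (675, -199, -2), (580, -249, 98), (543, -270, 130), (604, -246, 39), (597, -254, 33), (563, -273, 63), (576, -272, 31), (585, -273, 4)]
```

View pics/scene6.png

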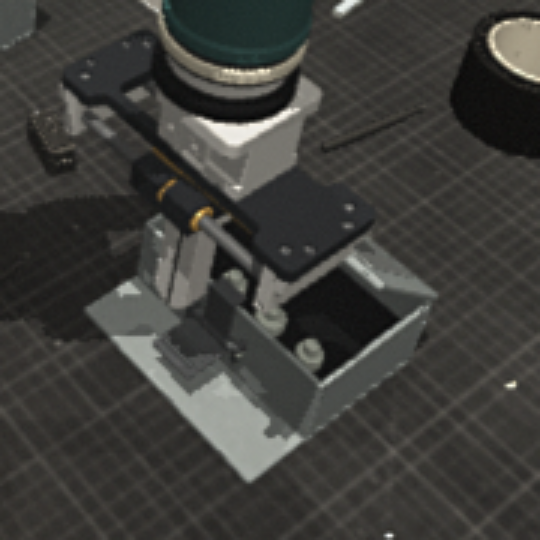

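View pics/top6.png

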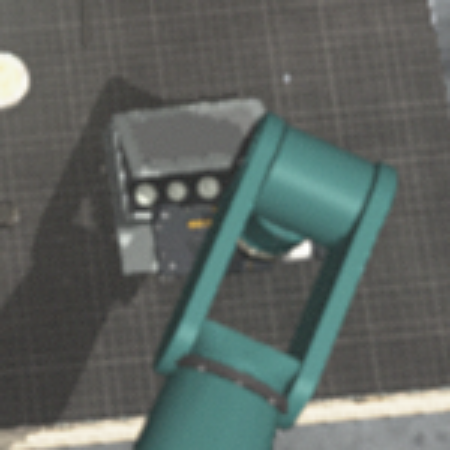

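The lid is up at about 0.71 rad (surface points (0.575, z 0.102) and (0.537, z 0.135)) and the case hasn't moved. The tip is at z≈0.115 in front of the lid edge, so I'll push forward gently while rising.

Request:
{"op": "step_arm", "data": {
  "commands": [
    {"xyz":[0.015,0,0.001],"twist":[0,0,0]},
    {"xyz":[0.03,0,0.002],"twist":[0,0,0]},
    {"xyz":[0.045,0,0.003],"twist":[0,0,0]},
    {"xyz":[0.055,0,0.004],"twist":[0,0,0]},
    {"xyz":[0.062,0,0.005],"twist":[0,0,0]},
    {"xyz":[0.069,0,0.006],"twist":[0,0,0]},
    {"xyz":[0.076,0,0.008],"twist":[0,0,0]},
    {"xyz":[0.083,0,0.01],"twist":[0,0,0]},
    {"xyz":[0.09,0,0.012],"twist":[0,0,0]},
    {"xyz":[0.097,0,0.014],"twist":[0,0,0]},
    {"xyz":[0.104,0,0.016],"twist":[0,0,0]},
    {"xyz":[0.11,0,0.018],"twist":[0,0,0]}
  ]
}}

```text
time: 6.72
tool_pos: [0.5524, -0.1953, 0.0961]
ee_rot: [-1.572, -0.0, 1.584]
wrist_force: [-1.6, -0.4, 0.4]
width: 0.0003
```

Run:
```python
from h import *
for n,(y0,y1,x0,x1) in (("scene",(220,400,300,480)),):
    im,d=robot.snapshot(n); cv2.imwrite(f"pics/{n}7.png",cv2.resize(im[y0:y1,x0:x1,::-1],None,fx=3,fy=3))
    np.save(n+"7.npy",d)
o=robot.get_obs();print(o['tool_pos'],o['wrist_force'])
```

```text
[ 0.55359922 -0.19538227  0.09648348] [1.24091885 0.4180353  0.86387939]
```

View pics/scene7.png

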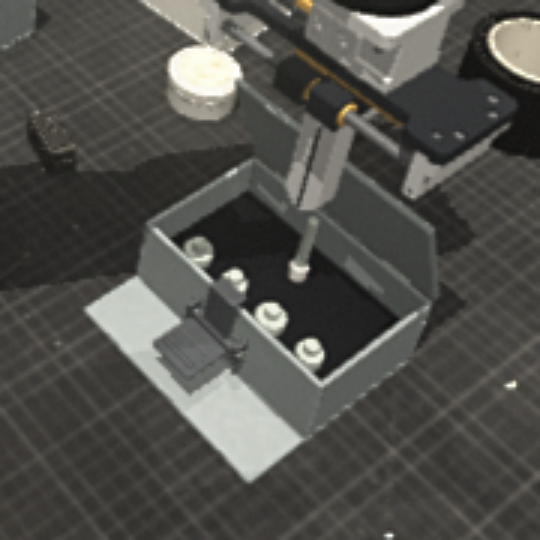

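The lid is at about 1.2 rad on the fingertips and the case is still in place. The pin at crop (305,250) is below the tips. Continuing past upright, more slowly.

Request:
{"op": "step_arm", "data": {
  "commands": [
    {"xyz":[0.006,0,0.001],"twist":[0,0,0]},
    {"xyz":[0.012,0,0.003],"twist":[0,0,0]},
    {"xyz":[0.018,0,0.005],"twist":[0,0,0]},
    {"xyz":[0.024,0,0.007],"twist":[0,0,0]},
    {"xyz":[0.03,0,0.008],"twist":[0,0,0]},
    {"xyz":[0.035,0,0.008],"twist":[0,0,0]},
    {"xyz":[0.04,0,0.008],"twist":[0,0,0]},
    {"xyz":[0.044,0,0.008],"twist":[0,0,0]},
    {"xyz":[0.048,0,0.008],"twist":[0,0,0]},
    {"xyz":[0.051,0,0.008],"twist":[0,0,0]},
    {"xyz":[0.054,0,0.008],"twist":[0,0,0]},
    {"xyz":[0.056,0,0.008],"twist":[0,0,0]}
  ]
}}

```text
time: 7.77
tool_pos: [0.6078, -0.1953, 0.1037]
ee_rot: [-1.571, -0.0, 1.584]
wrist_force: [-0.6, 0.5, -0.3]
width: 0.0005
```

Run:
```python
from h import *
for n,(y0,y1,x0,x1) in (("scene",(220,400,300,480)),):
    im,d=robot.snapshot(n); cv2.imwrite(f"pics/{n}8.png",cv2.resize(im[y0:y1,x0:x1,::-1],None,fx=3,fy=3))
    np.save(n+"8.npy",d)
o=robot.get_obs();print(o['tool_pos'],o['wrist_force'])
W=pts("scene",np.load("scene8.npy"))
for u in (415,425,435,442):
  print(u,[tuple((W[v,u]*1000).round().astype(int).tolist()) for v in range(266,330,5)])
```

```text
[ 0.60797833 -0.19528352  0.1036752 ] [ 0.77841058  0.74057643 -0.39544694]
415 [(617, -172, 125), (614, -177, 117), (613, -181, 106), (612, -185, 95), (610, -189, 85), (608, -194, 75), (607, -197, 63), (605, -202, 54), (602, -207, 44), (601, -211, 33), (590, -220, 35), (582, -228, 33), (573, -236, 31)]
425 [(598, -203, 164), (598, -206, 152), (615, -200, 123), (613, -205, 113), (614, -207, 100), (611, -212, 91), (609, -217, 82), (609, -220, 70), (604, -227, 64), (600, -232, 56), (603, -234, 40), (598, -240, 34), (589, -248, 33)]
435 [(622, -210, 156), (622, -213, 144), (620, -218, 135), (616, -223, 128), (615, -227, 118), (616, -229, 104), (610, -236, 100), (614, -237, 83), (608, -244, 79), (608, -247, 66), (602, -254, 62), (603, -257, 49), (582, -270, 64)]
442 [(623, -222, 165), (621, -227, 157), (618, -231, 149), (620, -234, 136), (618, -238, 127), (616, -243, 118), (615, -246, 107), (613, -251, 98), (611, -255, 89), (610, -259, 78), (609, -264, 68), (604, -270, 62), (645, -256, -1)]
```

View pics/scene8.png

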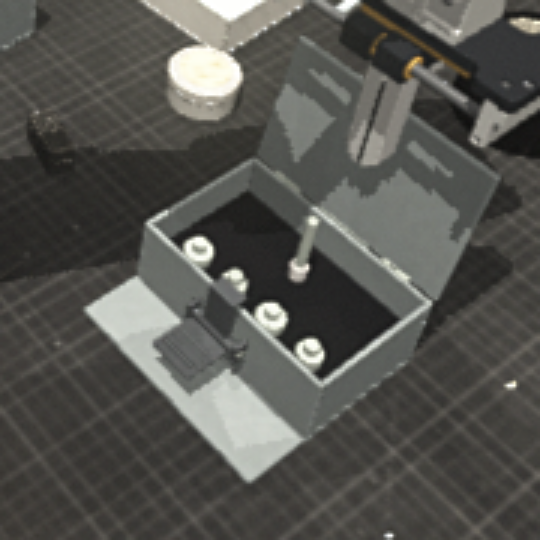

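The lid is at about 1.73 rad (slope 16/102), already past its balance point and resting on the tips. I'll ease it back to just short of the stop, then withdraw.

Request:
{"op": "step_arm", "data": {
  "commands": [
    {"xyz":[0.002,0,0],"twist":[0,0,0]},
    {"xyz":[0.004,0,0],"twist":[0,0,0]},
    {"xyz":[0.006,0,0],"twist":[0,0,0]},
    {"xyz":[0.008,0,0],"twist":[0,0,0]},
    {"xyz":[0.01,0,0],"twist":[0,0,0]},
    {"xyz":[0.01,0,0],"twist":[0,0,0]},
    {"xyz":[0.006,0,0],"twist":[0,0,0]},
    {"xyz":[-0.01,0,0.01],"twist":[0,0,0]},
    {"xyz":[-0.035,0,0.03],"twist":[0,0,0]},
    {"xyz":[-0.06,0,0.055],"twist":[0,0,0]},
    {"xyz":[-0.09,0,0.08],"twist":[0,0,0]},
    {"xyz":[-0.12,0,0.1],"twist":[0,0,0]}
  ]
}}

```text
time: 8.82
tool_pos: [0.4862, -0.1953, 0.2055]
ee_rot: [-1.572, 0.001, 1.585]
wrist_force: [-0.0, -0.5, 0.6]
width: 0.0005
```

Request:
{"op": "step_arm", "data": {
  "commands": [
    {"xyz":[-0.03,0.01,0.01],"twist":[0,0,0]},
    {"xyz":[-0.06,0.03,0.02],"twist":[0,0,0]},
    {"xyz":[-0.085,0.055,0.02],"twist":[0,0,0]},
    {"xyz":[-0.1,0.08,0.02],"twist":[0,0,0]},
    {"xyz":[-0.11,0.1,0.02],"twist":[0,0,0]},
    {"xyz":[-0.115,0.11,0.02],"twist":[0,0,0]},
    {"xyz":[-0.115,0.11,0.02],"twist":[0,0,0]},
    {"xyz":[-0.115,0.11,0.02],"twist":[0,0,0]}
  ]
}}

```text
time: 9.48
tool_pos: [0.3727, -0.0855, 0.224]
ee_rot: [-1.572, 0.001, 1.585]
wrist_force: [0.4, 0.4, 0.8]
width: 0.0006
```

Run:
```python
from h import *
for n in ("scene","top"):
    im,d=robot.snapshot(n); cv2.imwrite(f"pics/{n}9.png",im[:,:,::-1])
    np.save(n+"9.npy",d)
o=robot.get_obs();print(o['time'],o['tool_pos'],o['wrist_force'])
W=pts("scene",np.load("scene9.npy"))
for u in (415,425,435,442):
  print(u,[tuple((W[v,u]*1000).round().astype(int).tolist()) for v in range(266,330,5)])
```

```text
9.5833 [ 0.37296238 -0.08604685  0.22351652] [ 0.1100155  -0.17257451 -0.44991251]
415 [(625, -167, 117), (621, -173, 109), (619, -177, 99), (-9223372036854775808, -9223372036854775808, -9223372036854775808), (614, -187, 81), (609, -193, 73), (606, -198, 64), (602, -203, 57), (603, -206, 43), (601, -211, 33), (589, -221, 35), (581, -229, 34), (572, -237, 33)]
425 [(629, -186, 130), (627, -190, 121), (624, -196, 113), (621, -200, 104), (619, -205, 95), (615, -211, 87), (613, -215, 78), (609, -221, 70), (605, -226, 63), (603, -230, 52), (603, -234, 40), (597, -241, 35), (588, -248, 34)]
435 [(634, -203, 143), (631, -208, 135), (630, -212, 124), (627, -217, 116), (623, -223, 109), (621, -227, 100), (619, -232, 89), (614, -237, 83), (613, -242, 73), (608, -247, 67), (602, -254, 62), (602, -257, 50), (582, -270, 63)]
442 [(638, -215, 151), (635, -220, 143), (635, -224, 131), (630, -229, 125), (627, -234, 117), (624, -239, 109), (620, -245, 102), (618, -249, 92), (615, -254, 84), (610, -259, 78), (608, -264, 69), (602, -270, 64), (646, -256, -2)]<stdin>:8: RuntimeWarning: invalid value encountered in cast
```

View pics/scene9.png

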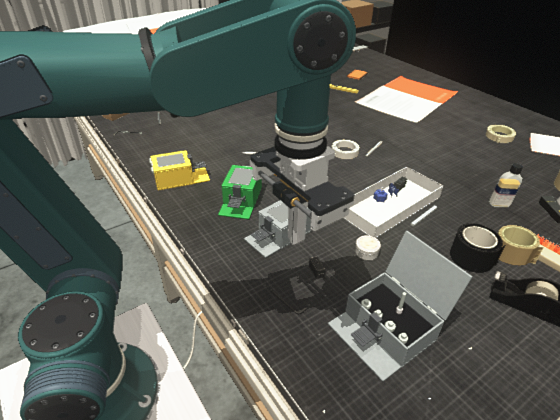

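View pics/top9.png

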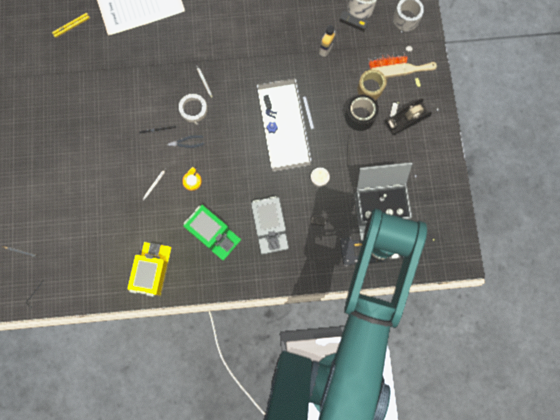

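The scene view shows the wide lid leaning back fully: slope 30/82 gives 1.92 rad. The case foot is still at (330,322) to (384,375), the slim case is shut at (270,225), the small things haven't moved and the arm is clear. Handing in.

```bash
python3 -c "
from bench import robot
print(robot.close_job())"
```

```text
the job is handed in; nothing more can be done
None
```

The wider case is open. With shut fingertips I pressed its release tab until the latch let go, pushed the lid past upright, and eased it back towards its stop. I then moved the arm clear and handed the job in at about 9.6 s.

**Last checks:**
- **Lid:** depth points give an angle of about 1.92 rad, which is fully open.
- **Case:** its walls and foot plate are in the same place in the images as before.
- **Other things:** the narrower case is still shut, and the small things in view are where they were.
- **Forces:** the highest reading was about 9.6 N, at the tab's stop. Readings while pushing the lid were under 2 N, within sensor noise. These were taken at the end of each move, so brief peaks between them would not show.

**One disagreement:** the camera showed the fingertips about 36 mm higher than the stated tool geometry. The first contact with the paddle came where the camera predicted, so I worked from the camera height.

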